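# Dock the spice mill, fit its lid and hold it at pulse

### The arm

A 7-joint arm with a two-finger parallel gripper is mounted at the origin on the work surface. World frame = base frame: x ahead of the robot, y to its left, z up, the work surface at z = 0. Lengths are in m, angles in rad, forces in N, time in s.
With the tool pointing down it reaches from about 0.4 to 0.9 m from the base axis. Payload 5.5 kg.
Tool frame: the origin (TCP) lies at the very end of the fingers, on their centre line; the grasp point (between the pads) lies 19 mm behind it (bot.pinch_z is the distance from the TCP to the grasp point, in m); y points along the fingers, x is the direction in which the jaws open and shut, and the axes are right-handed (so a half turn about y gives the same grasp; the last joint's range is limited). The gripper opens to 92 mm and grips with 3 to 60 N. Pads are 19 mm wide; open, the fingers measure 130 mm over their backs; the gripper's body (75 mm by 190 mm) begins 47 mm behind the grasp point.
Start: joints at [-0.912, 0.501, -0.427, 1.55, 0.221, 1.138, -0.21], TCP at [0.251, 0.6, 0.227] pointing down, gripper open.
Joint ranges: [-2.88, 2.88], [-0.31, 2.03], [-1.54, 1.56], [0.2, 2.42], [-1.41, 4.55], [0.19, 2.02], [-2.57, 2.57]. Speed limits (rad/s): [2.57, 2.57, 3.14, 3.14, 3.14, 3.14, 3.14].

### API

Orientations are given as a rotation vector (axis times angle).
In Python, from workcell import bot gives the robot as it stands.
- The arm moves only by the tool step_arm, never from a script. Its argument "targets" is a list of rows, each a list of 3 entries, a list of its own where there are three numbers: the shift along the tool's x, y, z in mm, then the turn, a rotation vector about the tool's x, y, z in rad, then the gripper command: -1 is fully open, 1 is shut, values between are in proportion. In form: [[[tx, ty, tz], [ax, ay, az], jaw], ...]. A call has 1 to 20 rows; each row shifts and turns the pose as measured when the row begins, along the tool's axes as they then stand; what a row does not reach is not made up. A row lasts 1/10 s, in which the tool goes at most 50 mm and 8.59 degrees, less where a joint would pass 70% of its speed; a pose out of reach is approached as far as the arm can. A call with a gripper value outside its range is refused whole. The fingers move at their own pace and stop on an object; the grip force is fixed at half the most. Time passes only in rows, so rows that do not move let the fingers close. It gives the time, the measured TCP pose, the force and the opening at its end, in the units of the state.
- bot.get_obs(): the state, without advancing time (a new reading comes with each control period).
- bot.read_camera(name): name is "scene" or "top" or "wrist"; returns a dict with "image" (480x640x3 uint8, blue, green, red), "mtx" (3x3 intrinsics, pixels), "R" (3x3) and "t" (3): a world point X has camera coordinates R X + t. Camera axes: x right, y down, z forward; pixel columns grow to the right and rows downward; lengths in m; the calibration is good to about 2 mm. A picture is of the moment at which its call begins. There is no depth.
- bot.finish_job(): hands the job in, once; it reports no verdict.
The state is a dict: "t": time; "qpos": joint angles; "joint_velocities": joint speeds; "joint_torque": joint torques, N m; "tcp_pos": TCP position; "orientation": TCP orientation; "ft_force": force on the tool from outside, world axes, zero at the start; "torque": the same for the moment, N m; "grip_width": finger opening in m.
Only numpy, scipy, OpenCV 4.12 (cv2) and the standard library are available. Lean on these libraries where they do the work, as an engineer would, in place of code of your own. Each camera call takes 0.05 s, during which the arm holds its last target.

### The job

Push the spice mill straight into the U-shaped docking frame until its foot is square against the back stop. Then take the blue bayonet lid by its bar, set it fully down into the mill's mouth with the bar in line with the white marks, turn it clockwise (seen from above) to the green pulse mark, half-way to the red lock mark and never on to the lock, and finish while still gripping it there against its return spring. Leave the other kitchen things where they stand.

Things in the scene. Friction and masses are not known exactly. Their poses are not given: they have to be found in the camera images.
- dock: docking frame of aluminium bars 22 mm high fixed on the worktop: a back stop and two side cheeks 116 mm apart, open towards its -x with flared mouth bars that reach 52 mm before the origin (169 mm wide outside). Origin: on the worktop where the mill's centre stands when home; the back stop's face is 55 mm from it in +x. The mill goes in along +x
- mill_foot (a point): loose mill (0.6 to 0.9 kg, slides): black square foot 110 x 110 mm, 48 mm high, under a round steel collar 104 mm across, rim 80 mm above the worktop. Point: on the mill's axis, 24 mm above its underside; x, y square with the foot's sides, z up. Starts 105 to 135 mm short of home, a little askew, +x side towards the dock; the flared mouth guides it in
- mill_mouth (a point): centre of the mill's mouth at rim height, 80 mm above its underside. Bore 73 mm with two entry slots 17 mm wide at the mill's +x and -x (white marks on the rim). Clockwise from them: green marks at 0.70 rad (pulse), red at 1.30 rad (lock). Marks come in pairs half a turn apart: the lid may go in either way round. The lip is 6 mm thick
- lid_grip (a point): blue mill lid (0.1 kg), starts standing upright on its nose. Point: centre of its grip bar, 53 mm above the nose's underside, 18 mm above the 90 mm disc that the bar stands on, 18 mm below the bar's top. Bar 76 mm long along x, 22 mm thick along y, 36 mm high, white lines at its ends. Seated, the disc lies on the rim and this point is 26 mm above mill_mouth
- lid_pins (a point): on the lid's axis, 39 mm below lid_grip, at the height of its two round pins: 10 mm thick, at +x and -x (in line with the bar), ending 43 mm from the axis. They belong to a plug 68 mm across, 27 mm deep below the disc, tapering to 52 mm at its nose. Once seated the pins pass under the lip as the lid is turned clockwise; anticlockwise it is blocked
- pulse (a joint): angle (rad) of the spring ring inside the mill that the lid's pins push round: 0 at rest, 0.6 with the lid at the green pulse mark, grows clockwise from above, end stop 1.22. The lid turns about 0.1 rad freely before it meets the ring, so lid angle from the white marks = this + about 0.1. Return spring about 0.04 N m at 0 to 0.09 N m at 0.6; it turns the lid back if let go. Beyond 1.0 counts as locked
- pulse_ring (a point): centre of that spring ring, on the mill's axis 66 mm above its underside; its x lies along the mill's x at rest and turns with the ring
- cover: red storage cover, a disc 92 mm across with a round knob 26 mm across, 42 mm high in all; not the mill's lid; origin under its centre
- salt: salt jar with blue cap, 56 mm across, 110 mm high; origin under its centre
- spice: spice jar with black cap, 48 mm across, 95 mm high; origin under its centre
- bowl: white bowl, 120 mm across, 50 mm high; origin under its centre
- mug: blue mug, 80 mm across, 90 mm high, handle on its +y side; origin under its centre
- spatula: spatula lying flat on the worktop along its own x, handle to -x
Things that resemble listed ones, but are neither listed nor needed, are in the scene too. What is shaped like the part that bears mill_foot but orange is not meant. Several things look just like the part that bears lid_grip: the one meant starts nearest to the robot's base.

How it is judged:
On the way, in this order (a step that is already met when the one before it is completed fails the run):
1. the mill is home in the docking frame, square against the back stop, lid not yet on (x of mill_foot in the frame of dock between -0.006 and 0.006 m and y of mill_foot in the frame of dock between -0.006 and 0.006 m and angle between the x axis of mill_foot and the x axis of dock, either way round below 0.08 rad and height (world z) of mill_foot below 0.029 m and angle between mill_foot's own z axis and vertical below 0.06 rad and horizontal distance between lid_grip and mill_mouth above 0.03 m), for 0.2 s.
2. the lid is fully down in the mill's mouth at the white marks, not yet turned (z of lid_grip in the frame of mill_mouth below 0.0295 m and horizontal distance between lid_grip and mill_mouth below 0.006 m and angle between lid_grip's own z axis and vertical below 0.08 rad and value of joint pulse below 0.3 rad), for 0.1 s.
At the end, for the whole second after the job is handed in: The mill is home (within 6 mm along and across, 0.08 rad, standing flat); the lid is seated (grip point within 3.5 mm of its seated height, 6 mm of the axis, upright); the pulse ring is held still at 0.45 to 0.75 rad by the lid's pins, with the fingers still gripping the lid (over 2 N) (x of mill_foot in the frame of dock between -0.006 and 0.006 m and y of mill_foot in the frame of dock between -0.006 and 0.006 m and angle between the x axis of mill_foot and the x axis of dock, either way round below 0.08 rad and height (world z) of mill_foot below 0.029 m and angle between mill_foot's own z axis and vertical below 0.06 rad and z of lid_grip in the frame of mill_mouth below 0.0295 m and horizontal distance between lid_grip and mill_mouth below 0.006 m and angle between lid_grip's own z axis and vertical below 0.08 rad and value of joint pulse between 0.45 and 0.75 rad and velocity of joint pulse between -0.1 and 0.1 rad/s and angle between the x axis of lid_grip and the x axis of pulse_ring, either way round below 0.25 rad and contact force between the fingers and lid above 2 N); the arm keeps its last pose, push and grip.
It fails at once if the lid is turned on to the lock (value of joint pulse above 1 rad).
It fails at once if another kitchen thing is moved by more than 40 mm or knocked over (distance of any of cover, salt, spice, bowl, mug, spatula from where it was at the start of the episode above 0.04 m or angle between any of cover, salt, spice, bowl, mug, spatula's own z axis and vertical above 0.5 rad).
It also fails if it takes over 64 s, if anything falls off the work surface, if the arm or the gripper's body presses on something with over 40 N, if the wrist force passes 120 N, or if a joint passes its speed limit or range.

## Working session

There is one attempt and no reset: what is moved stays moved. The work goes in short steps, Python scripts to look and compute and a tool call to move; the robot and the scene stay as the last step left them, time stands still between calls to the robot, and variables do not carry over. Pictures are saved under pics/ and viewed, and the job is handed in when it is done.

Besides the shell and the picture viewer there is one more tool, called after "Emit:" as name(argument=value, ...), one argument or row to a line, values as JSON. step_arm: Moves the arm, as the interface text tells. Its arguments: {"type":"object","properties":{"targets":{"type":"array","items":{"type":"array"}}},"required":["targets"]}

```bash
ls; mkdir -p pics
python3 - <<'E'
from workcell import bot
import cv2
print(bot.get_obs(), bot.pinch_z)
import pickle
d={}
for n in ["scene","top","wrist"]:
    c=bot.read_camera(n); d[n]=c; cv2.imwrite(f"pics/{n}0.png",c["image"]); print(n,c["mtx"],c["R"],c["t"])
pickle.dump(d,open("cam0.pkl","wb"))
E
```

```text
pics
{'t': 0.0, 'qpos': array([-0.91177386,  0.50188826, -0.42677204,  1.55144825,  0.22079239,
        1.13827291, -0.21030592]), 'joint_velocities': array([ 2.36473563e-04, -3.38134501e-04, -7.78566040e-04,  2.73678258e-03,
       -5.07588607e-05, -4.34149313e-04,  1.22682326e-04]), 'joint_torque': array([ 1.21120127e-03, -5.66587543e+01, -5.81667468e+00, -2.79111761e+01,
       -6.89875963e-02,  3.10429232e-02,  1.83053262e-04]), 'tcp_pos': array([0.25039611, 0.59907875, 0.22565204]), 'orientation': array([-1.37188445, -0.91165514,  0.91441821]), 'ft_force': array([-0.46143009, -0.43601071,  0.31434512]), 'torque': array([-0.04263859,  0.00581672,  0.00961338]), 'grip_width': 0.09196971485544493} 0.0188
scene [[578.75993175   0.         323.83265086]
 [  0.         578.75993175 250.22560636]
 [  0.           0.           1.        ]] [[-0.61058636  0.79194532  0.00262707]
 [ 0.55736492  0.43207776 -0.70898036]
 [-0.56260878 -0.4314295  -0.70522333]] [ 0.35540857 -0.2257075   1.75987387]
top [[439.84669452   0.         314.01847528]
 [  0.         439.84669452 236.26377199]
 [  0.           0.           1.        ]] [[ 0.01677223 -0.99955723 -0.02457729]
 [-0.99648579 -0.01469307 -0.08246326]
 [ 0.08206563  0.02587401 -0.99629101]] [-0.02650474  0.56945706  1.18268894]
wrist [[411.90755106   0.         316.24160517]
 [  0.         411.90755106 236.71017059]
 [  0.           0.           1.        ]] [[ 0.38473945  0.92302245 -0.00226146]
 [ 0.8917302  -0.37106124  0.25909612]
 [ 0.2383124  -0.10170111 -0.96584889]] [-0.64930603 -0.03244509  0.38974196]
```

View pics/scene0.png

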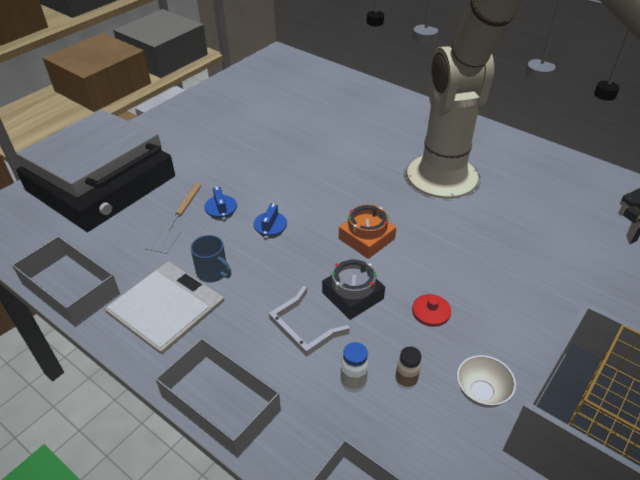

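View pics/top0.png

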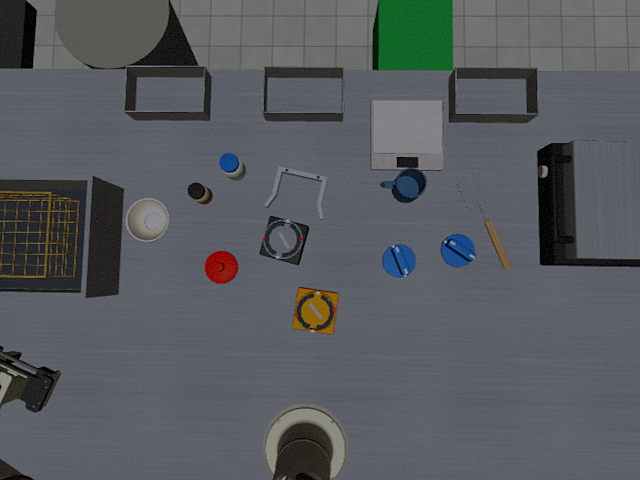

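View pics/wrist0.png

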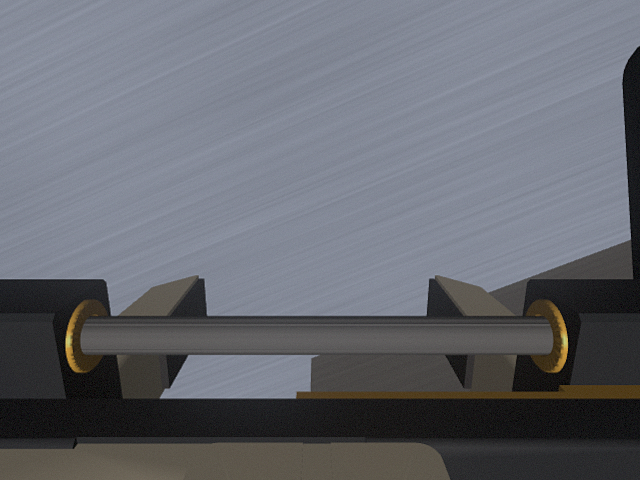

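Run:
```python
from scipy.spatial.transform import Rotation as R
print(R.from_rotvec([-1.37188445, -0.91165514,  0.91441821]).as_matrix().round(3))
```

```text
[[ 0.386 -0.001 -0.923]
 [ 0.923 -0.002  0.386]
 [-0.002 -1.     0.   ]]
```

Run:
```python
import cv2
t=cv2.imread("pics/top0.png"); s=cv2.imread("pics/scene0.png")
cv2.imwrite("pics/c_top_mill.png",cv2.resize(t[150:350,240:360],None,fx=3,fy=3,interpolation=cv2.INTER_CUBIC))
cv2.imwrite("pics/c_top_lid.png",cv2.resize(t[220:290,370:490],None,fx=6,fy=6,interpolation=cv2.INTER_CUBIC))
cv2.imwrite("pics/c_sc_mill.png",cv2.resize(s[190:370,190:410],None,fx=3.3,fy=3.3,interpolation=cv2.INTER_CUBIC))
```

```text
(no output)
```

View pics/c_top_mill.png

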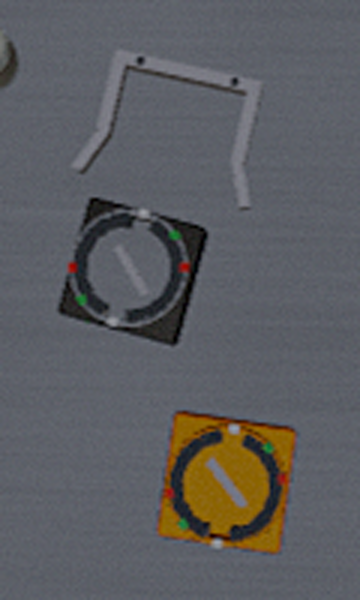

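View pics/c_top_lid.png

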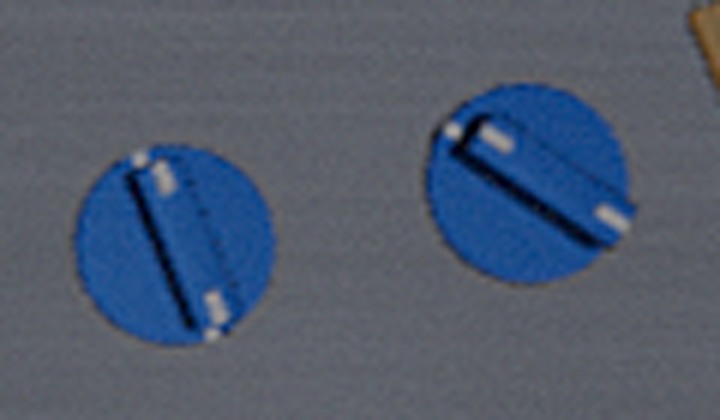

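View pics/c_sc_mill.png

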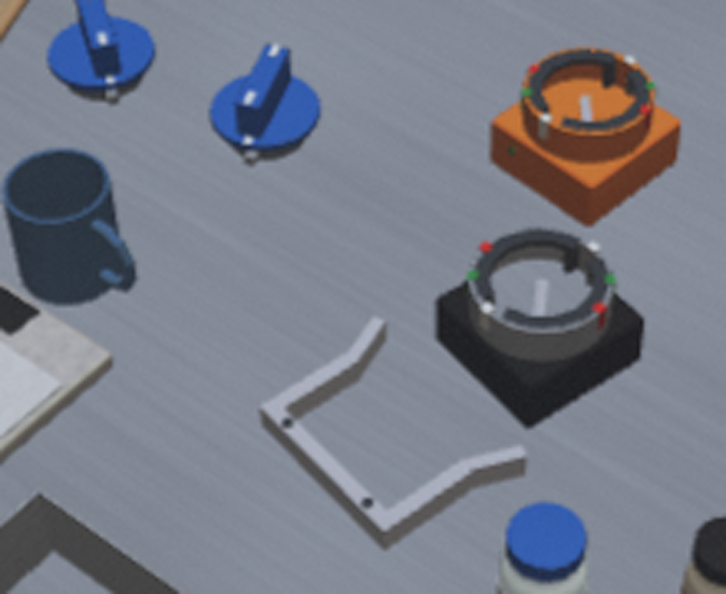

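```bash
cat > h.py <<'E'
import numpy as np, cv2
def cast(c,uv,z):
    uv=np.atleast_2d(np.asarray(uv,float))
    d=np.c_[uv,np.ones(len(uv))]@np.linalg.inv(c["mtx"]).T@c["R"]
    o=-c["R"].T@c["t"]
    return o+d*((z-o[2])/d[:,2])[:,None]
def proj(c,X):
    p=(np.atleast_2d(X)@c["R"].T+c["t"])@c["mtx"].T
    return p[:,:2]/p[:,2:]
E
python3 - <<'E'
import pickle; from h import *
d=pickle.load(open("cam0.pkl","rb")); t=d["top"]; im=t["image"]
hsv=cv2.cvtColor(im,cv2.COLOR_BGR2HSV)
# dock crop
sub=im[155:225,255:335]; g=cv2.cvtColor(sub,cv2.COLOR_BGR2GRAY)
for thr in (135,145,155):
    m=((g>thr)*255).astype(np.uint8)
    n,l,st,ce=cv2.connectedComponentsWithStats(m); k=1+np.argmax(st[1:,4]); print(thr,st[k])
print(np.median(g))
# lid
m=cv2.inRange(hsv,(100,150,60),(125,255,255))
n,l,st,ce=cv2.connectedComponentsWithStats(m)
for k in range(1,n):
    if st[k,4]>100: print("blue",st[k],ce[k],cast(t,ce[k],.035)[0])
# mill black
g=cv2.cvtColor(im,cv2.COLOR_BGR2GRAY)
m=((g<50)*255).astype(np.uint8)[205:275,250:320]
n,l,st,ce=cv2.connectedComponentsWithStats(m)
for k in range(1,n):
    if st[k,4]>60: print("blk",st[k],ce[k]+[250,205])
m[:]=255*(m>0); cs,_=cv2.findContours(m,0,2); 
c=np.vstack([x for x in cs if len(x)>20]); r=cv2.minAreaRect(c); b=cv2.boxPoints(r)+[250,205]
print(b); W=cast(t,b,.048)[:,:2]; print(W, np.linalg.norm(np.roll(W,-1,0)-W,axis=1), W.mean(0))
for i in range(4): v=W[(i+1)%4]-W[i]; print(np.degrees(np.arctan2(v[1],v[0])))
E
```

```text
135 [32 65  2  2  4]
145 [32 65  2  2  3]Traceback (most recent call last):
  File "<stdin>", line 8, in <module>
    return _wrapfunc(a, 'argmax', axis=axis, out=out, **kwds)
    return bound(*args, **kwds)
ValueError: attempt to get argmax of an empty sequence
```

Run:
```python
import pickle; from h import *
d=pickle.load(open("cam0.pkl","rb")); t=d["top"]; im=t["image"]
hsv=cv2.cvtColor(im,cv2.COLOR_BGR2HSV)
sub=im[155:225,255:335]; g=cv2.cvtColor(sub,cv2.COLOR_BGR2GRAY)
print("dock bar px",im[172,300],im[190,276],"table",im[200,300],im[195,290], im[240,260])
print(np.percentile(g,[5,50,90,95,99]))
m=cv2.inRange(hsv,(100,150,60),(125,255,255))
n,l,st,ce=cv2.connectedComponentsWithStats(m)
for k in range(1,n):
    if st[k,4]>100: print("blue",st[k],ce[k],cast(t,ce[k],.035)[0])
g=cv2.cvtColor(im,cv2.COLOR_BGR2GRAY)
m=((g<50)*255).astype(np.uint8)[205:275,250:320]
cs,_=cv2.findContours(m,0,2); 
c=np.vstack([x for x in cs if len(x)>20]); r=cv2.minAreaRect(c); b=cv2.boxPoints(r)+[250,205]
print(b); W=cast(t,b,.048)[:,:2]; print(W, np.linalg.norm(np.roll(W,-1,0)-W,axis=1), W.mean(0))
for i in range(4): v=W[(i+1)%4]-W[i]; print(np.degrees(np.arctan2(v[1],v[0])))
# crop px from viewed pictures: white marks & dock outline
P=lambda L:np.array(L,float)/3+[240,150]
w=cast(t,P([(144,213),(113,321)]),.08)[:,:2]; print("white",w,w.mean(0),np.degrees(np.arctan2(*(w[0]-w[1])[::-1])))
D=cast(t,P([(117,50),(262,82),(127,70),(247,97),(110,129),(233,162),(82,172),(245,208)]),.022)[:,:2]; print("dock",D)
```

```text
dock bar px [131 122 123] [119 112 112] table [104  98  97] [104  92  90] [107 100  95]
[ 79.  97. 104. 121. 126.]
blue [220 153  18  19 273] [228.45787546 161.97435897] [0.77154549 0.22238803 0.035     ]
blue [385 170  40  27 241] [406.04979253 185.593361  ] [ 0.7111432  -0.26648766  0.035     ]
blue [441 234  35  33 766] [457.62532637 250.24673629] [ 0.53683947 -0.4042636   0.035     ]
blue [383 244  33  33 766] [398.63968668 260.37467363] [ 0.50712479 -0.24657432  0.035     ]
[[258.69999886 254.09999847]
 [269.38461494 214.92307854]
 [308.98461151 225.72307587]
 [298.29999542 264.8999939 ]]
[[ 0.51753593  0.12954582]
 [ 0.62384698  0.1034532 ]
 [ 0.59602034 -0.00414305]
 [ 0.49034707  0.02256459]] [0.10946627 0.11113628 0.10899604 0.11038215] [0.55693758 0.06285514]
-13.78990029207369
-104.50017942557525
165.81621392385213
75.74039533973382
white [[0.60429195 0.04994194]
 [0.50948831 0.07488114]] [0.55689013 0.06241154] -14.738404331835818
dock [[ 0.76301788  0.08336097]
 [ 0.73439805 -0.05167315]
 [ 0.74426344  0.07362542]
 [ 0.72018274 -0.03802507]
 [ 0.68872685  0.08811112]
 [ 0.65940836 -0.02606818]
 [ 0.64830042  0.11303915]
 [ 0.6169571  -0.03776165]]
```

Run:
```python
import pickle; from h import *
d=pickle.load(open("cam0.pkl","rb")); t=d["top"]; im=t["image"]
g=cv2.cvtColor(im,cv2.COLOR_BGR2GRAY)
m=np.zeros_like(g); m[160:222,260:330]=(g[160:222,260:330]>111)*255
n,l,st,ce=cv2.connectedComponentsWithStats(m,connectivity=8)
k=1+np.argmax(st[1:,4]); print(st[k]); 
m=(l==k)
ys,xs=np.nonzero(m); W=cast(t,np.c_[xs,ys],.022)[:,:2]
cv2.imwrite("pics/dockmask.png",cv2.resize((m[150:230,250:340]*255).astype(np.uint8),None,fx=6,fy=6,interpolation=cv2.INTER_NEAREST))
# classify in approx dock frame, fit centre lines
a=np.radians(-12.2); 
for it in range(3):
    X=np.array([np.cos(a),np.sin(a)]);Y=np.array([-X[1],X[0]])
    if it==0: o=np.array([.7322,.0178])-.055*X
    L=np.c_[(W-o)@X,(W-o)@Y]
    back=L[(L[:,0]>.050)&(abs(L[:,1])<.055)]
    l1=L[(L[:,1]>.05)&(L[:,0]>0)&(L[:,0]<.045)]; l2=L[(L[:,1]<-.05)&(L[:,0]>0)&(L[:,0]<.045)]
    print("back x",np.percentile(back[:,0],[2,50,98]),"L",np.percentile(l1[:,1],[2,50,98]),"R",np.percentile(l2[:,1],[2,50,98]))
    pb=np.polyfit(back[:,1],back[:,0],1); p1=np.polyfit(l1[:,0],l1[:,1],1); p2=np.polyfit(l2[:,0],l2[:,1],1)
    print(pb,p1,p2,len(back),len(l1),len(l2))
    da=(-pb[0]*2+p1[0]+p2[0])/4
    o=o+Y*(np.median(l1[:,1])+np.median(l2[:,1]))/2
    a+=da; print("a",np.degrees(a),o)
```

```text
[317 176  10  43 166]Traceback (most recent call last):
  File "<stdin>", line 18, in <module>
    return _quantile_unchecked(
        a, q, axis, out, overwrite_input, method, keepdims, weights)
    return _ureduce(a,
                    func=_quantile_ureduce_func,
    ...<5 lines>...
                    overwrite_input=overwrite_input,
                    method=method)
    r = func(a, **kwargs)
    result = _quantile(arr,
                       quantiles=q,
    ...<2 lines>...
                       out=out,
                       weights=wgt)
    slices_having_nans = np.isnan(arr[-1, ...])
                                  ~~~^^^^^^^^^
IndexError: index -1 is out of bounds for axis 0 with size 0
```

View pics/dockmask.png

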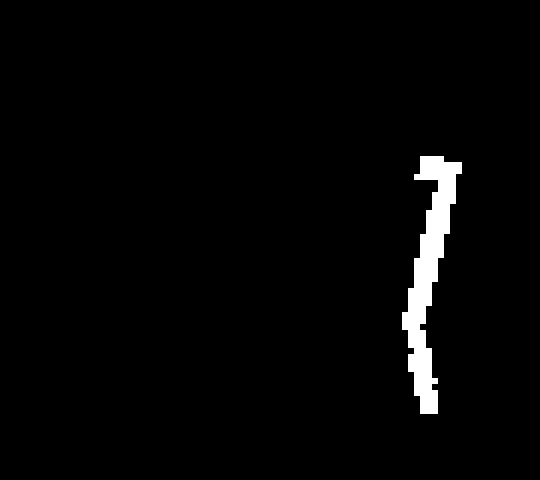

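Component split at the screws; use all mask pixels.

Run:
```python
import pickle; from h import *
d=pickle.load(open("cam0.pkl","rb")); t=d["top"]; im=t["image"]
g=cv2.cvtColor(im,cv2.COLOR_BGR2GRAY)
m=np.zeros_like(g); m[160:222,260:330]=(g[160:222,260:330]>111)*255
n,l,st,ce=cv2.connectedComponentsWithStats(m,connectivity=8)
m=np.isin(l,[k for k in range(1,n) if st[k,4]>=15 and st[k,1]<213]); print(st)
ys,xs=np.nonzero(m); W=cast(t,np.c_[xs,ys],.022)[:,:2]
a=np.radians(-12.2); 
for it in range(3):
    X=np.array([np.cos(a),np.sin(a)]);Y=np.array([-X[1],X[0]])
    if it==0: o=np.array([.7322,.0178])-.055*X
    L=np.c_[(W-o)@X,(W-o)@Y]
    back=L[(L[:,0]>.048)&(abs(L[:,1])<.05)]
    l1=L[(L[:,1]>.05)&(L[:,0]>0)&(L[:,0]<.045)]; l2=L[(L[:,1]<-.05)&(L[:,0]>0)&(L[:,0]<.045)]
    print("back x",np.percentile(back[:,0],[2,50,98]),"L",np.percentile(l1[:,1],[2,50,98]),"R",np.percentile(l2[:,1],[2,50,98]))
    pb=np.polyfit(back[:,1],back[:,0],1); p1=np.polyfit(l1[:,0],l1[:,1],1); p2=np.polyfit(l2[:,0],l2[:,1],1)
    print(pb,p1,p2,len(back),len(l1),len(l2))
    da=(-pb[0]*2+p1[0]+p2[0])/4
    o=o+Y*(np.median(l1[:,1])+np.median(l2[:,1]))/2
    a+=da; print("a",np.degrees(a),o)
mc=np.array([.5569,.0626]); print("mill in dock",(mc-o)@X,(mc-o)@Y)
```

```text
[[     0      0    640    480 306746]
 [   264    167     22     39    164]
 [   287    169     31     10    115]
 [   317    176     10     43    166]
 [   286    219      4      3      9]]
back x [0.06203098 0.06746248 0.07272165] L [0.06318455 0.0683041  0.07335321] R [-0.06500185 -0.05987572 -0.05509655]
[-0.00714207  0.06740628] [-0.00925395  0.068477  ] [-0.00336199 -0.05992428] 121 62 60
a -12.176104588644934 [0.67933269 0.03354188]
back x [0.06203907 0.06746348 0.07271638] L [0.05895791 0.06429654 0.06912969] R [-0.06922729 -0.06409855 -0.05932356]
[-0.01095074  0.06741902] [-0.0076171   0.06423202] [-0.00375553 -0.06413911] 117 61 60
a -12.025289952366203 [0.67935357 0.03363865]
back x [0.06206972 0.0674693  0.07266642] L [0.05878962 0.06409492 0.06896291] R [-0.069397   -0.06425181 -0.05950324]
[-0.00836652  0.0674162 ] [-0.01010009  0.06413114] [-0.00623937 -0.06424241] 117 61 60
a -12.019652205064359 [0.67933723 0.03356193]
mill in dock -0.12580032185401513 0.0028918658123140047
```

```bash
cat >> h.py <<'E'
from scipy.spatial.transform import Rotation as Ro
def goal(obs,p,yawdeg):
    "shift (tool axes, mm) and rotvec (tool axes) from the present pose; yaw= world angle of tool x"
    Rm=Ro.from_rotvec(obs["orientation"]).as_matrix(); a=np.radians(yawdeg)
    G=np.array([[np.cos(a),0,-np.sin(a)],[np.sin(a),0,np.cos(a)],[0,-1,0]])
    return (Rm.T@(np.asarray(p)-obs["tcp_pos"])*1000).round(1), Ro.from_matrix(Rm.T@G).as_rotvec().round(4)
def show(obs):
    Rm=Ro.from_rotvec(obs["orientation"]).as_matrix()
    print("t",round(obs["t"],2),"tcp",obs["tcp_pos"].round(4),"yaw",np.degrees(np.arctan2(Rm[1,0],Rm[0,0])).round(2),"ydown",Rm[:,1].round(3),"F",obs["ft_force"].round(1),"w",round(obs["grip_width"],4),"q",obs["qpos"].round(2))
E
python3 - <<'E'
import pickle; from h import *
from workcell import bot
d=pickle.load(open("cam0.pkl","rb")); t=d["top"]; im=t["image"]
P=np.array([(165,178),(215,308)])/6+[370,220]
w=cast(t,P,.071)[:,:2];print("bar ends",w,w.mean(0),np.linalg.norm(w[0]-w[1]),np.degrees(np.arctan2(*(w[0]-w[1])[::-1])))
P=np.array([(139,158),(212,335)])/6+[370,220]
w=cast(t,P,.014)[:,:2];print("pins?",w,w.mean(0),np.linalg.norm(w[0]-w[1]),np.degrees(np.arctan2(*(w[0]-w[1])[::-1])))
hsv=cv2.cvtColor(im,cv2.COLOR_BGR2HSV)
m=cv2.inRange(hsv,(5,150,60),(25,255,255)); m[:280]=0;m[:,:280]=0;m[:,350:]=0
c=np.argwhere(m)[:,::-1]; b=cv2.boxPoints(cv2.minAreaRect(c.astype(np.float32))); print("orange",cast(t,b,.048)[:,:2].round(3))
o=bot.get_obs(); show(o); a=np.radians(-12.0);X=np.array([np.cos(a),np.sin(a)]);Y=np.array([-X[1],X[0]])
s=np.array([.6856,.0322])-.222*X+.002*Y; print("start push",s, goal(o,[*s,.2],78))
E
```

```text
bar ends [[ 0.53393853 -0.23759438]
 [ 0.47784133 -0.25924766]] [ 0.50588993 -0.24842102] 0.06013119482835028 21.106375752747834
pins? [[ 0.54603239 -0.23507268]
 [ 0.46592411 -0.26828772]] [ 0.50597825 -0.2516802 ] 0.08672124986142697 22.520206521077004
orange [[ 0.323  0.036]
 [ 0.433  0.022]
 [ 0.42  -0.085]
 [ 0.311 -0.07 ]]
t 0.15 tcp [0.2505 0.5993 0.2259] yaw 67.32 ydown [-0.001 -0.001 -1.   ] F [-0.2  0.5  0.1] w 0.0915 q [-0.91  0.5  -0.43  1.55  0.22  1.14 -0.21]
start push [0.46886706 0.08031269] (array([-394.6,   26.5, -401.6]), array([-0.0002, -0.1864, -0.0015]))
```

Emit:
step_arm(
  targets=[
    [[0, 0, 0], [0, -0.093, 0], -0.3],
    [[0, 0, 0], [0, -0.093, 0], -0.3],
  ],
)

```text
t: 0.35
tcp_pos: [0.2502, 0.5987, 0.225]
orientation: [-1.301, -1.055, 1.06]
ft_force: [0.0, -0.4, -0.3]
grip_width: 0.0802
```

Run:
```python
from h import *
from workcell import bot
o=bot.get_obs(); show(o); print(goal(o,[.469,.080,.2],78))
```

```text
t 0.35 tcp [0.2502 0.5987 0.225 ] yaw 78.27 ydown [-0.001 -0.003 -1.   ] F [ 0.  -0.4 -0.3] w 0.0802 q [-0.89  0.51 -0.47  1.55  0.24  1.14 -0.04]
(array([-463.3,   26.3, -319.7]), array([-0.0004,  0.0048, -0.0031]))
```

Emit:
step_arm(
  targets=[
    [[-39, 2, -27], [0, 0, 0], -0.3],
    [[-39, 2, -27], [0, 0, 0], -0.3],
    [[-39, 2, -27], [0, 0, 0], -0.3],
    [[-39, 2, -27], [0, 0, 0], -0.3],
    [[-39, 2, -27], [0, 0, 0], -0.3],
    [[-39, 2, -27], [0, 0, 0], -0.3],
    [[-39, 2, -27], [0, 0, 0], -0.3],
    [[-39, 2, -27], [0, 0, 0], -0.3],
    [[-39, 2, -27], [0, 0, 0], -0.3],
    [[-39, 2, -27], [0, 0, 0], -0.3],
  ],
)

```text
t: 1.35
tcp_pos: [0.4377, 0.1537, 0.2008]
orientation: [-1.288, -1.065, 1.073]
ft_force: [1.6, 0.1, 0.5]
grip_width: 0.0596
```

Run:
```python
from h import *
from workcell import bot
o=bot.get_obs(); show(o); print(goal(o,[.469,.080,.15],78))
```

```text
t 1.35 tcp [0.4377 0.1537 0.2008] yaw 79.25 ydown [-0.006  0.    -1.   ] F [1.6 0.1 0.5] w 0.0596 q [-0.13  0.19 -0.3   2.03  0.06  0.94  0.93]
(array([-66.5,  50.6, -44.8]), array([-0.0061,  0.0218, -0.0009]))
```

Emit:
step_arm(
  targets=[
    [[-34, 10, -23], [0, 0.02, 0], -0.3],
    [[-30, 20, -20], [0, 0, 0], -0.3],
    [[0, 25, 0], [0, 0, 0], -0.3],
    [[0, 0, 0], [0, 0, 0], -0.3],
  ],
)

```text
t: 1.75
tcp_pos: [0.4708, 0.0701, 0.1448]
orientation: [-1.307, -1.041, 1.047]
ft_force: [-0.8, 0.4, 0.1]
grip_width: 0.0598
```

Run:
```python
from h import *
from workcell import bot
o=bot.get_obs(); show(o); print(goal(o,[.469,.080,.025],78))
c=bot.read_camera("top"); cv2.imwrite("pics/top1.png",cv2.resize(c["image"][130:330,220:420],None,fx=3,fy=3))
```

```text
t 1.75 tcp [0.4708 0.0701 0.1448] yaw 77.27 ydown [-0.003 -0.003 -1.   ] F [-0.8  0.4  0.1] w 0.0598 q [-0.02  0.28 -0.22  2.05  0.09  0.82  1.06]
(array([  9.6, 119.7,   3.7]), array([-0.0019, -0.0128, -0.0031]))
```

View pics/top1.png

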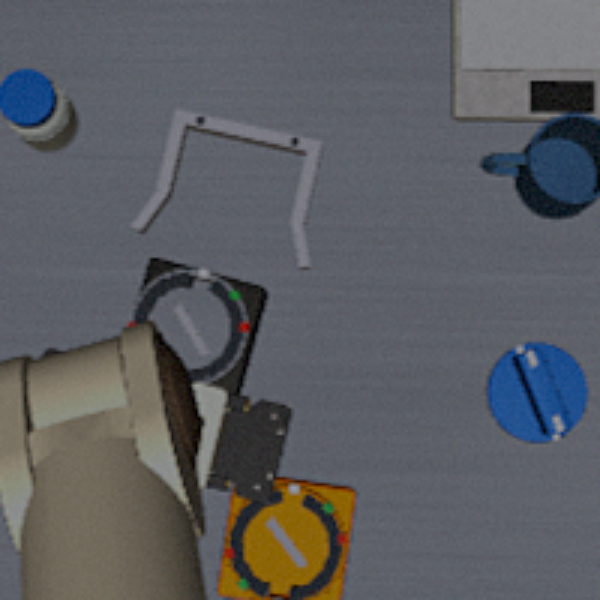

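Emit:
step_arm(
  targets=[
    [[5, 30, 2], [0, -0.013, 0], -0.3],
    [[5, 30, 2], [0, 0, 0], -0.3],
    [[0, 25, 0], [0, 0, 0], -0.3],
    [[0, 20, 0], [0, 0, 0], -0.3],
    [[0, 8, 0], [0, 0, 0], -0.3],
  ],
)

```text
t: 2.3
tcp_pos: [0.4769, 0.0876, 0.0377]
orientation: [-1.305, -1.071, 1.052]
ft_force: [-0.1, -0.4, -0.8]
grip_width: 0.0594
```

Run:
```python
from h import *
from workcell import bot
o=bot.get_obs(); show(o); print(goal(o,[.469,.080,.025],78)); 
a=np.radians(-12.0);X=np.array([np.cos(a),np.sin(a)]);Y=np.array([-X[1],X[0]]); e=o["tcp_pos"][:2]-[.6856,.0322]; print(e@X,e@Y)
```

```text
t 2.3 tcp [0.4769 0.0876 0.0377] yaw 78.5 ydown [ 0.013  0.001 -1.   ] F [-0.1 -0.4 -0.8] w 0.0594 q [-0.08  0.47 -0.19  2.1   0.17  0.56  0.98]
(array([-9.1, 12.6,  6.3]), array([0.0126, 0.0087, 0.0041]))
-0.21570053763382763 0.010795135931665895
```

Emit:
step_arm(
  targets=[
    [[-9, 8, 4], [0.012, 0.009, 0.004], -0.3],
    [[0, 4, 0], [0, 0, 0], -0.3],
    [[0, 0, 0], [0, 0, 0], -0.3],
  ],
)

```text
t: 2.6
tcp_pos: [0.472, 0.0809, 0.0268]
orientation: [-1.301, -1.056, 1.054]
ft_force: [0.3, 0.7, 0.2]
grip_width: 0.0596
```

```bash
cat >> h.py <<'E'
def dk(o):
    a=np.radians(-12.0);X=np.array([np.cos(a),np.sin(a)]);Y=np.array([-X[1],X[0]]); e=o["tcp_pos"][:2]-[.6856,.0322]
    print("tcp in dock",(e@X).round(4),(e@Y).round(4))
E
python3 - <<'E'
from h import *
from workcell import bot
o=bot.get_obs(); show(o);dk(o); print(goal(o,[.469,.080,.025],78));
E
```

```text
t 2.6 tcp [0.472  0.0809 0.0268] yaw 78.11 ydown [ 0.002  0.001 -1.   ] F [0.3 0.7 0.2] w 0.0596 q [-0.07  0.49 -0.19  2.11  0.17  0.55  0.99]
tcp in dock -0.219 0.0033
(array([-1.5,  1.8,  2.8]), array([0.0014, 0.0018, 0.0009]))
```

Emit:
step_arm(
  targets=[
    [[-1, 1, -12], [0, 0, 0], -0.3],
    [[0, 0, -12], [0, 0, 0], -0.3],
    [[0, 0, -12], [0, 0, 0], -0.3],
    [[0, 0, -12], [0, 0, 0], -0.3],
    [[0, 0, -12], [0, 0, 0], -0.3],
    [[0, 0, -12], [0, 0, 0], -0.3],
    [[0, 0, -12], [0, 0, 0], -0.3],
    [[0, 0, -12], [0, 0, 0], -0.3],
  ],
)

```text
t: 3.4
tcp_pos: [0.5592, 0.0579, 0.0251]
orientation: [-1.285, -1.035, 1.071]
ft_force: [-8.0, 1.3, 4.1]
grip_width: 0.0596
```

Run:
```python
from h import *
from workcell import bot
o=bot.get_obs(); show(o);dk(o)
c=bot.read_camera("top"); cv2.imwrite("pics/top2.png",cv2.resize(c["image"][130:330,220:420],None,fx=3,fy=3))
```

```text
t 3.4 tcp [0.5592 0.0579 0.0251] yaw 78.12 ydown [-0.026 -0.003 -1.   ] F [-8.   1.3  4.1] w 0.0596 q [-0.01  0.61 -0.18  1.89  0.16  0.69  1.08]
tcp in dock -0.129 -0.0012
```

View pics/top2.png

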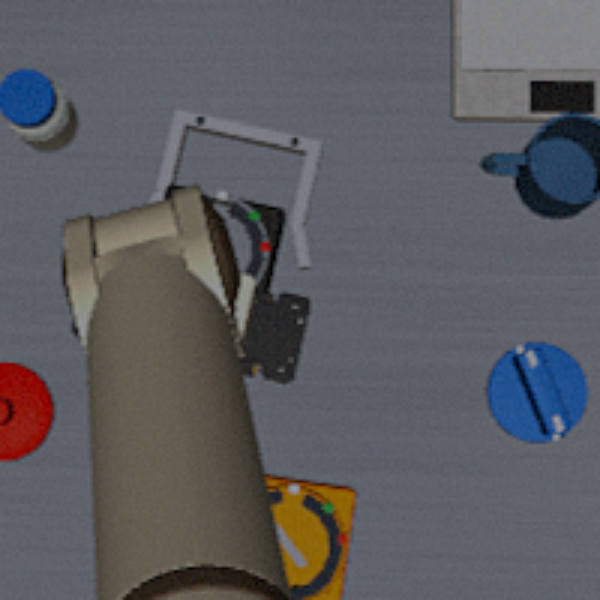

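Run:
```python
from h import *
from workcell import bot
o=bot.get_obs(); print(goal(o,o["tcp_pos"],78))
```

```text
(array([0., 0., 0.]), array([-0.0184,  0.0011, -0.0062]))
```

Emit:
step_arm(
  targets=[
    [[1, 0, -9], [-0.015, 0, -0.003], -0.3],
    [[0, 0, -9], [-0.01, 0, 0], -0.3],
    [[0, 0, -9], [-0.01, 0, 0], -0.3],
    [[0, 0, -9], [-0.01, 0, 0], -0.3],
    [[0, 0, -9], [-0.01, 0, 0], -0.3],
  ],
)

```text
t: 3.95
tcp_pos: [0.6084, 0.0478, 0.0245]
orientation: [-1.33, -1.072, 1.044]
ft_force: [-2.0, 1.0, -1.5]
grip_width: 0.0595
```

Run:
```python
from h import *
from workcell import bot
o=bot.get_obs(); show(o);dk(o); print(goal(o,o["tcp_pos"],78))
```

```text
t 3.95 tcp [0.6084 0.0478 0.0245] yaw 78.0 ydown [ 0.03  -0.011 -0.999] F [-2.   1.  -1.5] w 0.0595 q [-0.01  0.64 -0.16  1.81  0.18  0.67  1.08]
tcp in dock -0.0787 -0.0008
(array([0., 0., 0.]), array([ 0.032 ,  0.0001, -0.0045]))
```

Emit:
step_arm(
  targets=[
    [[0, 0, -4], [0.02, 0, -0.004], -0.3],
    [[0, 0, -5], [0.01, 0, 0], -0.3],
    [[0, 0, -5], [0, 0, 0], -0.3],
    [[0, 0, -5], [0, 0, 0], -0.3],
  ],
)

```text
t: 4.35
tcp_pos: [0.6191, 0.0459, 0.0234]
orientation: [-1.289, -1.04, 1.064]
ft_force: [-20.0, 2.7, 14.5]
grip_width: 0.0595
```

Run:
```python
from h import *
from workcell import bot
o=bot.get_obs(); show(o);dk(o); print(goal(o,o["tcp_pos"],78))
```

```text
t 4.35 tcp [0.6191 0.0459 0.0234] yaw 78.02 ydown [-0.019 -0.    -1.   ] F [-20.    2.7  14.5] w 0.0595 q [ 0.02  0.68 -0.18  1.74  0.16  0.75  1.12]
tcp in dock -0.0679 -0.0004
(array([0., 0., 0.]), array([-0.0184,  0.0003, -0.0041]))
```

Emit:
step_arm(
  targets=[
    [[0, 0, -5], [-0.015, 0, 0], -0.3],
    [[0, 0, -6], [0, 0, 0], -0.3],
    [[0, 0, -6], [0, 0, 0], -0.3],
  ],
)

```text
t: 4.65
tcp_pos: [0.6186, 0.0462, 0.0212]
orientation: [-1.278, -1.024, 1.077]
ft_force: [-19.5, 3.6, 14.1]
grip_width: 0.0596
```

Run:
```python
from h import *
from workcell import bot
o=bot.get_obs(); show(o);dk(o)
c=bot.read_camera("scene"); cv2.imwrite("pics/sc3.png",cv2.resize(c["image"][190:370,190:410],None,fx=3,fy=3,interpolation=2))
```

```text
t 4.65 tcp [0.6186 0.0462 0.0212] yaw 78.07 ydown [-0.039 -0.003 -0.999] F [-19.5   3.6  14.1] w 0.0596 q [ 0.01  0.7  -0.18  1.72  0.16  0.78  1.12]
tcp in dock -0.0684 -0.0003
```

View pics/sc3.png

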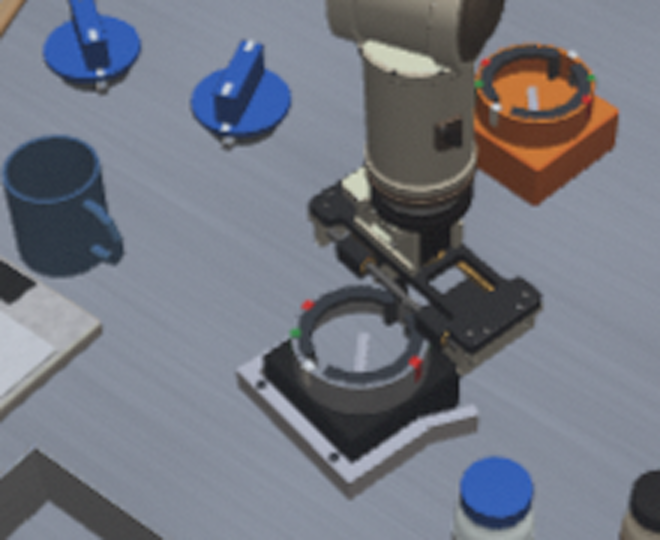

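Emit:
step_arm(
  targets=[
    [[0, 0, 10], [0.02, 0, 0], -0.3],
    [[0, 0, 15], [0.01, 0, 0], -0.3],
    [[0, 0, 20], [0, 0, 0], -0.3],
    [[0, 0, 20], [0, 0, 0], -0.6],
    [[0, -35, 0], [0, 0, 0], -1],
    [[0, -45, 0], [0, 0, 0], -1],
    [[0, -45, 0], [0, 0, 0], -1],
    [[0, -40, 0], [0, 0, 0], -1],
  ],
)

```text
t: 5.5
tcp_pos: [0.5657, 0.0578, 0.1909]
orientation: [-1.258, -1.007, 1.085]
ft_force: [1.1, 0.9, -0.1]
grip_width: 0.0907
```

Run:
```python
from h import *
from workcell import bot
o=bot.get_obs(); show(o);dk(o); print(goal(o,[.506,-.248,.17],111.5))
```

```text
t 5.5 tcp [0.5657 0.0578 0.1909] yaw 77.96 ydown [-0.063  0.003 -0.998] F [ 1.1  0.9 -0.1] w 0.0907 q [ 0.04  0.41 -0.23  1.74  0.09  1.06  1.14]
tcp in dock -0.1226 0.0001
(array([-311.3,   23.9,   -6.8]), array([-0.0633, -0.5855,  0.0078]))
```

Emit:
step_arm(
  targets=[
    [[-20, 0, 0], [-0.063, 0, 0.008], -1],
    [[-45, 2, -1], [0, 0, 0], -1],
    [[-45, 2, -1], [0, 0, 0], -1],
    [[-45, 2, -1], [0, 0, 0], -1],
    [[-45, 2, -1], [0, 0, 0], -1],
    [[-40, 2, -1], [0, 0, 0], -1],
    [[-20, 2, -1], [0, -0.14, 0], -1],
    [[0, 0, 0], [0, -0.14, 0], -1],
    [[0, 0, 0], [0, -0.14, 0], -1],
    [[0, 0, 0], [0, -0.14, 0], -1],
  ],
)

```text
t: 6.5
tcp_pos: [0.5325, -0.2129, 0.1994]
orientation: [-1.077, -1.491, 1.484]
ft_force: [-0.0, -0.2, 0.3]
grip_width: 0.0917
```

Run:
```python
from h import *
from workcell import bot
import pickle
o=bot.get_obs(); show(o); print(goal(o,[.506,-.248,.17],111.5))
d={n:bot.read_camera(n) for n in("scene","top","wrist")}; pickle.dump(d,open("cam4.pkl","wb"))
cv2.imwrite("pics/wr4.png",d["wrist"]["image"]); cv2.imwrite("pics/top4.png",d["top"]["image"][130:330,220:480].repeat(3,0).repeat(3,1)); cv2.imwrite("pics/sc4.png",d["scene"]["image"][150:350,190:450].repeat(3,0).repeat(3,1))
```

```text
t 6.5 tcp [ 0.5325 -0.2129  0.1994] yaw 110.91 ydown [ 0.051 -0.03  -0.998] F [-0.  -0.2  0.3] w 0.0917 q [ 0.5   0.33 -0.22  1.83  0.11  0.93  2.18]
(array([-21.9,  29.1,  38.4]), array([ 0.037 , -0.0094, -0.0467]))
```

View pics/wr4.png

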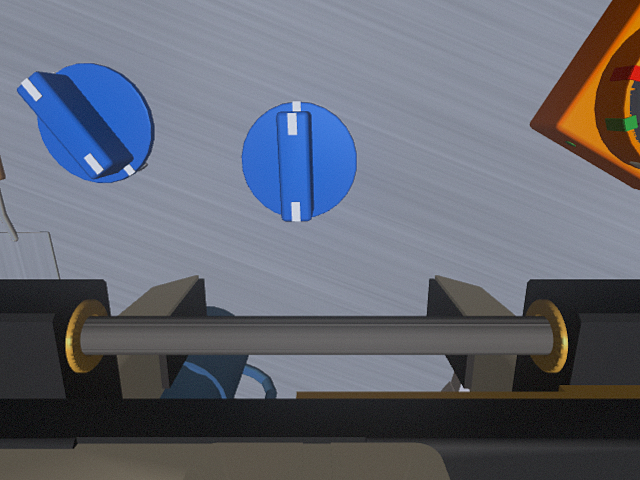

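View pics/top4.png

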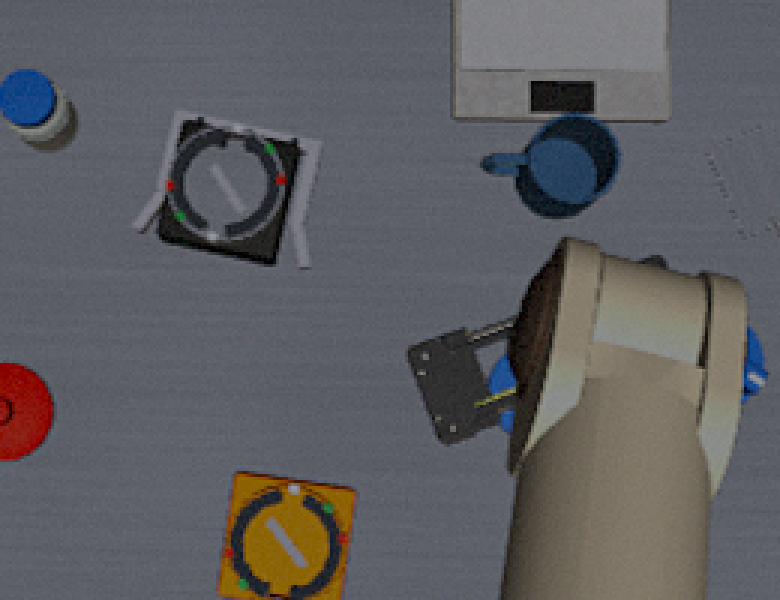

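View pics/sc4.png

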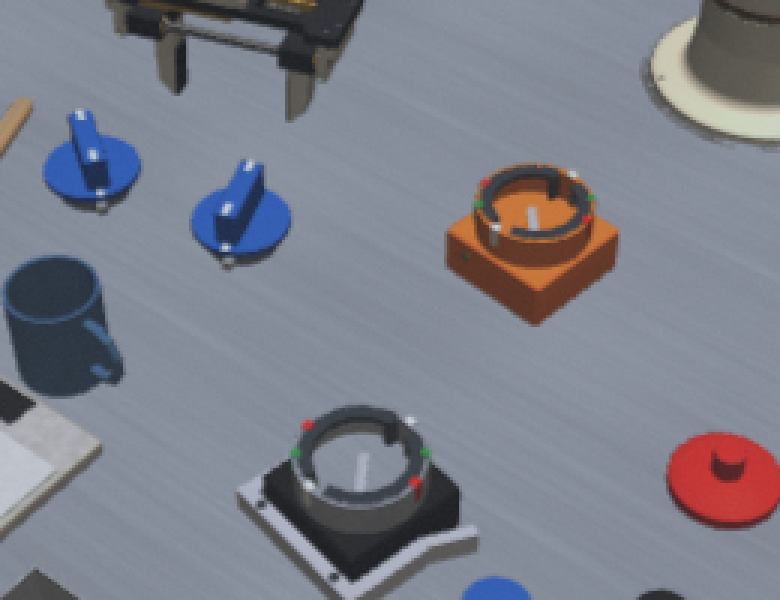

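Run:
```python
from h import *
import pickle
d=pickle.load(open("cam4.pkl","rb")); w=d["wrist"]; t=d["top"]; s=d["scene"]
im=w["image"]; hsv=cv2.cvtColor(im,cv2.COLOR_BGR2HSV)
b=cv2.inRange(hsv,(100,120,40),(130,255,255)); wh=((hsv[:,:,1]<60)&(hsv[:,:,2]>180)).astype(np.uint8)*255
for m,nm in((wh,"white"),(b,"blue")):
    n,l,st,ce=cv2.connectedComponentsWithStats(m)
    for k in range(1,n):
        if st[k,4]>60 and 235<ce[k][0]<365 and ce[k][1]<240: print(nm,st[k],ce[k],"z.071",cast(w,ce[k],.071)[0,:2].round(4),"z.035",cast(w,ce[k],.035)[0,:2].round(4))
e=cast(w,[(243,159),(356,159),(299,101)],.035)[:,:2]; print("disc L/R",e,e[:2].mean(0),np.linalg.norm(e[0]-e[1]))
# mill marks: coordinates from the 3x crops
T=lambda L:np.array(L,float)/3+[220,130]-.33
S=lambda L:np.array(L,float)/3+[190,150]-.33
mk=dict(w1=[(239,129)],w2=[(211,238)],r1=[(170,186)],r2=[(281,180)],g1=[(269,148)],g2=[(180,216)])
sk=dict(w1=[(310,486)],w2=[(411,421)],r1=[(308,426)],r2=[(416,483)],g1=[(296,453)],g2=[(425,453)])
for c,f,q in((t,T,mk),(s,S,sk)):
    P={k:cast(c,f(v),.08)[0,:2] for k,v in q.items()}
    for p in "wrg": print(p,P[p+"1"].round(4),P[p+"2"].round(4),((P[p+"1"]+P[p+"2"])/2).round(4),np.degrees(np.arctan2(*(P[p+"1"]-P[p+"2"])[::-1])).round(1))
# foot
g=cv2.cvtColor(t["image"],cv2.COLOR_BGR2GRAY)
x0,y0=265,165
m=((g<45)*255).astype(np.uint8)[y0:222,x0:325]
cs,_=cv2.findContours(m,0,2); c=max(cs,key=cv2.contourArea); bb=cv2.boxPoints(cv2.minAreaRect(c))+[x0,y0]
W=cast(t,bb,.048)[:,:2]; print("foot",W.mean(0),np.linalg.norm(np.roll(W,-1,0)-W,axis=1),[np.degrees(np.arctan2(*(W[(i+1)%4]-W[i])[::-1])).round(1) for i in range(4)])
```

```text
white [292 101   9  10  76] [296.21052632 105.61842105] z.071 [ 0.466  -0.2571] z.035 [ 0.4669 -0.2603]
white [288 113   9  22 189] [291.89417989 123.67195767] z.071 [ 0.4778 -0.2559] z.035 [ 0.4802 -0.259 ]
white [292 202   8  20 157] [295.5477707  211.31847134] z.071 [ 0.5333 -0.2332] z.035 [ 0.5427 -0.2335]
blue [  242   102   115   119 10111] [299.02146177 160.57630304] z.071 [ 0.4989 -0.2431] z.035 [ 0.504  -0.2446]
disc L/R [[ 0.51846192 -0.28557136]
 [ 0.48719738 -0.20426598]
 [ 0.46307815 -0.25952253]] [ 0.50282965 -0.24491867] 0.08710932674477105
w [0.7334 0.0227] [0.6361 0.0454] [0.6847 0.034 ] -13.1
r [0.6818 0.0825] [ 0.6883 -0.0151] [0.685  0.0337] 93.8
g [ 0.7167 -0.0041] [0.6552 0.073 ] [0.6859 0.0345] -51.4
w [0.7296 0.0273] [0.6334 0.0475] [0.6815 0.0374] -11.9
r [ 0.6855 -0.0114] [0.6794 0.0874] [0.6825 0.038 ] -86.5
g [ 0.7116 -0.0013] [0.6523 0.0752] [0.682  0.0369] -52.2
foot [0.68523772 0.03399022] [0.1174951  0.11253104 0.11701519 0.11169587] [np.float64(-11.3), np.float64(-102.3), np.float64(168.3), np.float64(77.9)]
```

Run:
```python
from h import *
from workcell import bot
o=bot.get_obs(); print(goal(o,[.5055,-.2455,.13],112))
```

```text
(array([-18.9,  68.8,  39.6]), array([ 0.0367, -0.026 , -0.0455]))
```

Emit:
step_arm(
  targets=[
    [[-9, 22, 20], [0.037, -0.026, -0.045], -1],
    [[-9, 22, 20], [0, 0, 0], -1],
    [[0, 22, 0], [0, 0, 0], -1],
    [[0, 0, 0], [0, 0, 0], -1],
  ],
)

```text
t: 7.05
tcp_pos: [0.5057, -0.2447, 0.1337]
orientation: [-1.018, -1.48, 1.478]
ft_force: [-1.2, 0.5, -1.1]
grip_width: 0.0918
```

Run:
```python
from h import *
from workcell import bot
o=bot.get_obs(); show(o); print(goal(o,[.5055,-.2455,.13],112))
w=bot.read_camera("wrist"); cv2.imwrite("pics/wr5.png",w["image"])
```

```text
t 7.05 tcp [ 0.5057 -0.2447  0.1337] yaw 111.26 ydown [ 0.007 -0.003 -1.   ] F [-1.2  0.5 -1.1] w 0.0918 q [ 0.56  0.43 -0.2   1.87  0.11  0.85  2.25]
(array([-0.7,  3.7,  0.5]), array([ 0.0051, -0.0129, -0.0053]))
```

View pics/wr5.png

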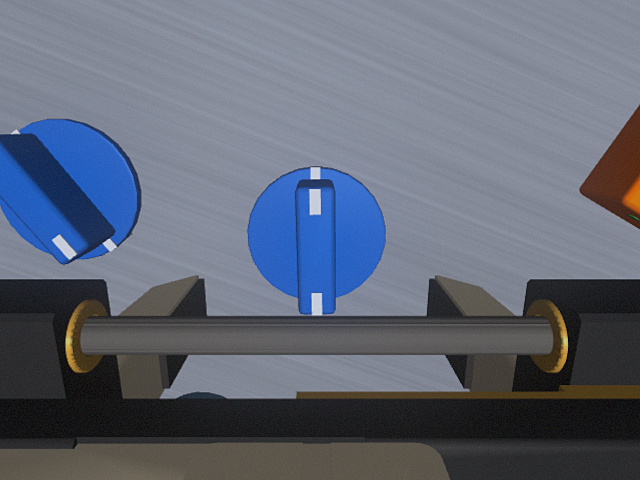

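Run:
```python
from h import *
from workcell import bot
o=bot.get_obs()
w=bot.read_camera("wrist")
P=cast(w,[(315.2,202),(317,303.5)],.071)[:,:2]; print(P,P.mean(0),np.linalg.norm(P[0]-P[1]),np.degrees(np.arctan2(*(P[1]-P[0])[::-1])))
c=np.r_[P.mean(0),.040]; print(goal(o,c,90+np.degrees(np.arctan2(*(P[1]-P[0])[::-1]))))
```

```text
[[ 0.47908726 -0.25623064]
 [ 0.53462064 -0.23346316]] [ 0.50685395 -0.2448469 ] 0.06001928617436274 22.292567212302288
(array([ 1. , 95.2,  0.1]), array([ 0.0062, -0.0176, -0.0071]))
```

Emit:
step_arm(
  targets=[
    [[0, 25, 0], [0.006, -0.017, -0.007], -1],
    [[0, 25, 0], [0, 0, 0], -1],
    [[0, 20, 0], [0, 0, 0], -1],
    [[0, 12, 0], [0, 0, 0], -1],
    [[0, 6, 0], [0, 0, 0], -1],
  ],
)

```text
t: 7.65
tcp_pos: [0.5186, -0.2462, 0.0556]
orientation: [-1.022, -1.498, 1.491]
ft_force: [-0.2, -0.3, -0.2]
grip_width: 0.0921
```

Run:
```python
from h import *
from workcell import bot
o=bot.get_obs(); show(o); print(goal(o,[.5065,-.2449,.040],112.2))
```

```text
t 7.65 tcp [ 0.5186 -0.2462  0.0556] yaw 112.26 ydown [ 0.02  -0.008 -1.   ] F [-0.2 -0.3 -0.2] w 0.0921 q [ 0.54  0.55 -0.18  1.89  0.15  0.69  2.23]
(array([ 6. , 15.3, 10.9]), array([ 0.0152,  0.0011, -0.0148]))
```

Emit:
step_arm(
  targets=[
    [[6, 4, 11], [0.015, 0, -0.015], -1],
    [[0, 5, 0], [0, 0, 0], -1],
    [[0, 4, 0], [0, 0, 0], -1],
  ],
)

```text
t: 7.95
tcp_pos: [0.5072, -0.2449, 0.0439]
orientation: [-1.002, -1.49, 1.489]
ft_force: [0.4, 0.6, -0.5]
grip_width: 0.0918
```

Run:
```python
from h import *
from workcell import bot
o=bot.get_obs(); show(o); print(goal(o,[.5065,-.2449,.041],112.2))
```

```text
t 7.95 tcp [ 0.5072 -0.2449  0.0439] yaw 112.27 ydown [ 0.002 -0.001 -1.   ] F [ 0.4  0.6 -0.5] w 0.0918 q [ 0.54  0.57 -0.18  1.9   0.15  0.68  2.24]
(array([0.2, 2.9, 0.7]), array([ 0.0015,  0.0012, -0.0013]))
```

Good position; close (wait ~1.2 s).

Emit:
step_arm(
  targets=[
    [[0, 2.5, 0], [0, 0, 0], -1],
    [[0, 0, 0], [0, 0, 0], 1],
    [[0, 0, 0], [0, 0, 0], 1],
    [[0, 0, 0], [0, 0, 0], 1],
    [[0, 0, 0], [0, 0, 0], 1],
    [[0, 0, 0], [0, 0, 0], 1],
    [[0, 0, 0], [0, 0, 0], 1],
    [[0, 0, 0], [0, 0, 0], 1],
    [[0, 0, 0], [0, 0, 0], 1],
    [[0, 0, 0], [0, 0, 0], 1],
  ],
)

```text
t: 8.95
tcp_pos: [0.5082, -0.2456, 0.0424]
orientation: [-1.005, -1.491, 1.489]
ft_force: [0.5, 0.4, -0.3]
grip_width: 0.0242
```

Run:
```python
from h import *
from workcell import bot
o=bot.get_obs(); show(o)
```

```text
t 8.95 tcp [ 0.5082 -0.2456  0.0424] yaw 112.23 ydown [ 0.004 -0.002 -1.   ] F [ 0.5  0.4 -0.3] w 0.0242 q [ 0.54  0.57 -0.17  1.9   0.15  0.68  2.24]
```

Emit:
step_arm(
  targets=[
    [[0, 0, 0], [0, 0, 0], 1],
    [[0, 0, 0], [0, 0, 0], 1],
    [[0, 0, 0], [0, 0, 0], 1],
    [[0, 0, 0], [0, 0, 0], 1],
  ],
)

```text
t: 9.35
tcp_pos: [0.5081, -0.2455, 0.0423]
orientation: [-1.004, -1.491, 1.489]
ft_force: [-0.1, 0.2, 0.0]
grip_width: 0.0217
```

Run:
```python
from h import *
from workcell import bot
o=bot.get_obs(); show(o)
cv2.imwrite("pics/wr6.png",bot.read_camera("wrist")["image"])
```

```text
t 9.35 tcp [ 0.5081 -0.2455  0.0423] yaw 112.23 ydown [ 0.004 -0.002 -1.   ] F [-0.1  0.2  0. ] w 0.0217 q [ 0.54  0.57 -0.17  1.9   0.15  0.68  2.24]
```

View pics/wr6.png

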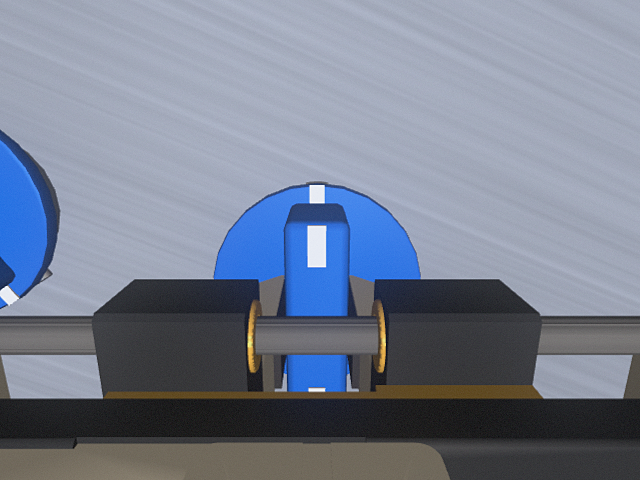

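Emit:
step_arm(
  targets=[
    [[0, -20, 0], [0, 0, 0], 1],
    [[0, -30, 0], [0, 0, 0], 1],
    [[0, -35, 0], [0, 0, 0], 1],
    [[0, -35, 0], [0, 0, 0], 1],
    [[0, -20, 0], [0, 0.12, 0], 1],
    [[0, 0, 0], [0, 0.12, 0], 1],
    [[0, 0, 0], [0, 0.12, 0], 1],
    [[0, 0, 0], [0, 0.12, 0], 1],
    [[0, 0, 0], [0, 0.11, 0], 1],
  ],
)

```text
t: 10.3
tcp_pos: [0.5058, -0.2447, 0.1868]
orientation: [-1.307, -1.044, 1.042]
ft_force: [-0.2, 0.1, -0.7]
grip_width: 0.0216
```

Run:
```python
from h import *
from workcell import bot
o=bot.get_obs(); show(o); print(goal(o,[.684,.035,.18],78))
```

```text
t 10.3 tcp [ 0.5058 -0.2447  0.1868] yaw 77.19 ydown [ 0.001  0.    -1.   ] F [-0.2  0.1 -0.7] w 0.0216 q [ 0.48  0.36 -0.09  1.83  0.04  0.96  1.72]
(array([ 312.2,    7.1, -111.8]), array([ 0.0008, -0.0141,  0.0005]))
```

Emit:
step_arm(
  targets=[
    [[40, 0, -14], [0, -0.014, 0], 1],
    [[42, 0, -15], [0, 0, 0], 1],
    [[42, 0, -15], [0, 0, 0], 1],
    [[42, 0, -15], [0, 0, 0], 1],
    [[42, 0, -15], [0, 0, 0], 1],
    [[42, 0, -15], [0, 0, 0], 1],
    [[42, 0, -15], [0, 0, 0], 1],
    [[15, 0, -6], [0, 0, 0], 1],
    [[0, 0, 0], [0, 0, 0], 1],
  ],
)

```text
t: 11.2
tcp_pos: [0.6826, 0.0385, 0.1831]
orientation: [-1.304, -1.042, 1.047]
ft_force: [0.4, -0.0, -1.4]
grip_width: 0.0219
```

Run:
```python
from h import *
from workcell import bot
o=bot.get_obs(); show(o); print(goal(o,[.684,.035,.17],78))
```

```text
t 11.2 tcp [0.6826 0.0385 0.1831] yaw 77.34 ydown [-0.004 -0.001 -1.   ] F [ 0.4 -0.  -1.4] w 0.0219 q [ 0.02  0.57 -0.17  1.5   0.1   1.08  1.18]
(array([-3.1, 13.1, -2.1]), array([-0.0034, -0.0116, -0.0013]))
```

Emit:
step_arm(
  targets=[
    [[-3, 13, -2], [0, -0.011, 0], 1],
    [[0, 14, 0], [0, 0, 0], 1],
    [[0, 10, 0], [0, 0, 0], 1],
    [[0, 0, 0], [0, 0, 0], 1],
  ],
)

```text
t: 11.6
tcp_pos: [0.6806, 0.0276, 0.1411]
orientation: [-1.302, -1.041, 1.057]
ft_force: [-0.2, -0.1, -1.7]
grip_width: 0.022
```

Run:
```python
from h import *
from workcell import bot
import pickle
o=bot.get_obs(); show(o); print(goal(o,[.684,.035,.145],78))
d={n:bot.read_camera(n) for n in("scene","top","wrist")}; d["obs"]=bot.get_obs(); pickle.dump(d,open("cam7.pkl","wb"))
cv2.imwrite("pics/wr7.png",d["wrist"]["image"]); cv2.imwrite("pics/top7.png",cv2.resize(d["top"]["image"][150:230,250:350],None,fx=6,fy=6,interpolation=2)); cv2.imwrite("pics/sc7.png",cv2.resize(d["scene"]["image"][220:350,260:400],None,fx=5,fy=4.6,interpolation=2))
```

```text
t 11.6 tcp [0.6806 0.0276 0.1411] yaw 77.69 ydown [-0.008 -0.005 -1.   ] F [-0.2 -0.1 -1.7] w 0.022 q [ 0.03  0.61 -0.16  1.53  0.12  1.01  1.19]
(array([ 7.9, -4. , -1.7]), array([-0.0071, -0.0054, -0.0065]))
```

View pics/wr7.png

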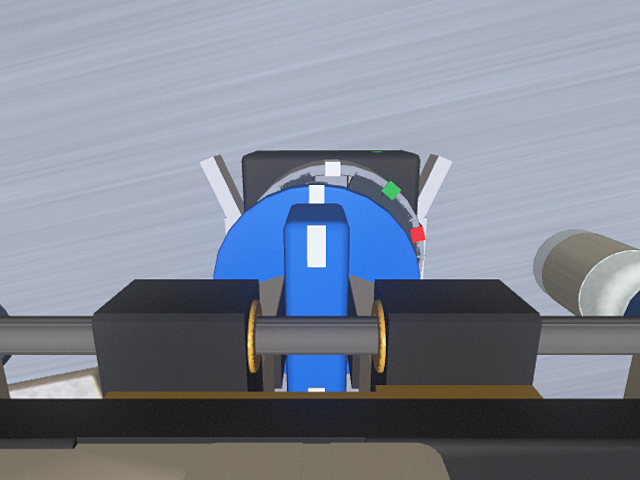

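View pics/top7.png

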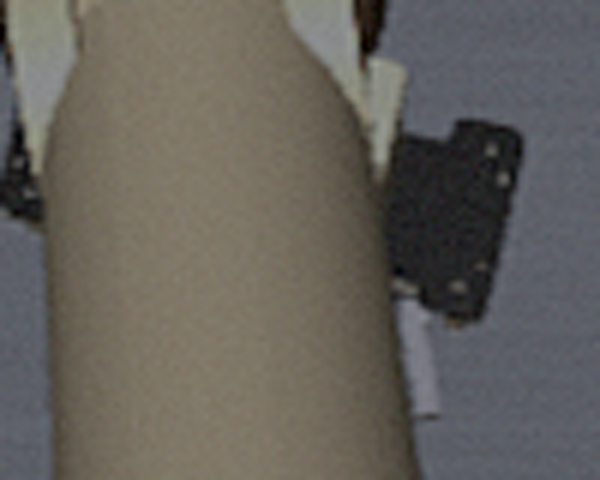

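View pics/sc7.png

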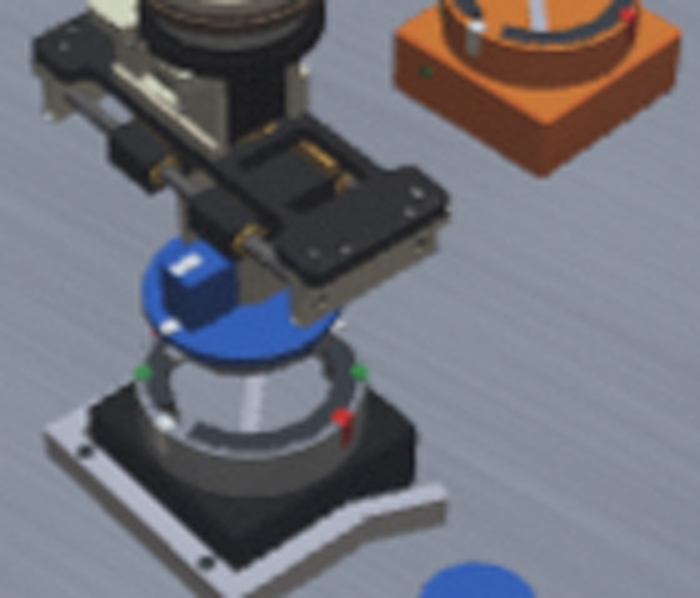

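```bash
cat > mk.py <<'E'
from h import *
def marks(im,roi=None):
    hsv=cv2.cvtColor(im,cv2.COLOR_BGR2HSV); out={}
    M=dict(white=cv2.inRange(hsv,(0,0,215),(180,30,255)),green=cv2.inRange(hsv,(50,120,60),(80,255,255)),red=cv2.inRange(hsv,(0,150,120),(8,255,255)))
    for k,m in M.items():
        if roi: 
            z=np.zeros_like(m); a,b,c,d=roi; z[c:d,a:b]=m[c:d,a:b]; m=z
        n,l,st,ce=cv2.connectedComponentsWithStats(m)
        out[k]=[(tuple(ce[i].round(1)),st[i].tolist()) for i in range(1,n) if st[i,4]>30]
    return out
E
python3 - <<'E'
from mk import *
import pickle
d=pickle.load(open("cam7.pkl","rb")); w=d["wrist"]; o=d["obs"]
show(o)
q=marks(w["image"],(200,460,140,300)); 
for k in q: print(k,q[k])
E
```

```text
t 11.75 tcp [0.6826 0.0288 0.1438] yaw 77.74 ydown [-0.004 -0.004 -1.   ] F [ 0.4  0.2 -0.6] w 0.0214 q [ 0.03  0.61 -0.16  1.53  0.11  1.01  1.19]
white [((np.float64(221.0), np.float64(191.5)), [200, 156, 41, 78, 1038]), ((np.float64(431.8), np.float64(187.8)), [418, 156, 34, 76, 922]), ((np.float64(332.3), np.float64(168.5)), [325, 162, 16, 14, 219]), ((np.float64(316.5), np.float64(193.5)), [310, 185, 14, 18, 252]), ((np.float64(316.5), np.float64(246.0)), [308, 226, 18, 41, 737]), ((np.float64(422.1), np.float64(270.1)), [421, 260, 3, 19, 34])]
green [((np.float64(390.8), np.float64(189.8)), [382, 178, 19, 22, 205])]
red []
```

Run:
```python
from mk import *
import pickle
from scipy.optimize import least_squares
d=pickle.load(open("cam7.pkl","rb")); w=d["wrist"]; o=d["obs"]; z=o["tcp_pos"][2]
m=cast(w,[(332.3,168.5),(390.8,189.8),(418,234)],.08)[:,:2]; print("marks",m.round(4))
ang=np.array([np.pi,np.pi-.7,np.pi-1.3])
def res(p): return (p[:2]+p[3]*np.c_[np.cos(ang+p[2]),np.sin(ang+p[2])]-m).ravel()
r=least_squares(res,[.684,.035,-.21,.049]); print("mill",r.x[:2].round(4),np.degrees(r.x[2]).round(2),r.x[3].round(4),(r.fun*1000).round(1))
f=cast(w,[(245,153),(418,152)],.048)[:,:2]; v=f[1]-f[0]; print("foot edge",f,np.linalg.norm(v),np.degrees(np.arctan2(v[1],v[0])))
l=cast(w,[(316.5,246)],z+.0106+.018)[0]; e=cast(w,[(214,270),(420,270)],z+.0106-.018)
Rm=Ro.from_rotvec(o["orientation"]).as_matrix(); print("line in tool",(Rm.T@(l-o["tcp_pos"])*1000).round(1)); print("disc sides",(e-o["tcp_pos"])@Rm*1000)
k=cast(w,[(316.5,193.5)],z+.0106-.018)[0]; print("disc mark in tool",Rm.T@(k-o["tcp_pos"])*1000)
```

```text
marks [[0.636  0.0469]
 [0.6538 0.0753]
 [0.6812 0.0859]]
mill [0.6842 0.0366] -11.88 0.0492 [-0.  -0.1  0.1  0.2 -0.1 -0.1]
foot edge [[ 0.61895818 -0.0023227 ]
 [ 0.64044527  0.0995625 ]] 0.1041263120912958 78.09111244114418
line in tool [ -0.2 -28.5  33.2]
disc sides [[-43.55573148   7.64394523  12.08137217]
 [ 43.31688504   7.23435458  12.28387276]]
disc mark in tool [-0.26816417  7.54235415 44.64565532]
```

Run:
```python
from h import *
from workcell import bot
o=bot.get_obs(); show(o); print(goal(o,[.686,.0356,.130],78.1))
```

```text
t 11.75 tcp [0.6826 0.0288 0.1438] yaw 77.74 ydown [-0.004 -0.004 -1.   ] F [ 0.4  0.2 -0.6] w 0.0214 q [ 0.03  0.61 -0.16  1.53  0.11  1.01  1.19]
(array([ 7.4, 13.7, -1.9]), array([-0.0032, -0.0063, -0.0047]))
```

Emit:
step_arm(
  targets=[
    [[7, 6, -2], [-0.003, -0.006, -0.005], 1],
    [[0, 6, 0], [0, 0, 0], 1],
    [[0, 0, 0], [0, 0, 0], 1],
  ],
)

```text
t: 12.05
tcp_pos: [0.6876, 0.0357, 0.1327]
orientation: [-1.302, -1.058, 1.052]
ft_force: [-1.1, 0.1, -1.2]
grip_width: 0.022
```

Run:
```python
from h import *
from workcell import bot
o=bot.get_obs(); show(o); print(goal(o,[.686,.0356,.128],78.1))
```

```text
t 12.05 tcp [0.6876 0.0357 0.1327] yaw 78.08 ydown [ 0.004  0.001 -1.   ] F [-1.1  0.1 -1.2] w 0.022 q [ 0.02  0.63 -0.17  1.53  0.12  0.99  1.19]
(array([-0.4,  4.7,  1.5]), array([ 0.0033, -0.0003,  0.0019]))
```

Emit:
step_arm(
  targets=[
    [[0, 5, 1.5], [0.003, 0, 0.002], 1],
    [[0, 5, 0], [0, 0, 0], 1],
    [[0, 5, 0], [0, 0, 0], 1],
    [[0, 0, 0], [0, 0, 0], 1],
  ],
)

```text
t: 12.45
tcp_pos: [0.686, 0.0366, 0.1164]
orientation: [-1.3, -1.055, 1.055]
ft_force: [-0.2, -0.6, -1.0]
grip_width: 0.022
```

Run:
```python
from h import *
from workcell import bot
o=bot.get_obs(); show(o); print(goal(o,[.686,.0356,.115],78.1))
```

```text
t 12.45 tcp [0.686  0.0366 0.1164] yaw 78.13 ydown [ 0. -0. -1.] F [-0.2 -0.6 -1. ] w 0.022 q [ 0.02  0.65 -0.16  1.54  0.12  0.96  1.18]
(array([-1. ,  1.4, -0.2]), array([ 0.0002,  0.0005, -0.0001]))
```

Emit:
step_arm(
  targets=[
    [[-1, 4, 0], [0, 0, 0], 1],
    [[0, 4, 0], [0, 0, 0], 1],
    [[0, 4, 0], [0, 0, 0], 1],
    [[0, 4, 0], [0, 0, 0], 1],
    [[0, 0, 0], [0, 0, 0], 1],
  ],
)

```text
t: 12.95
tcp_pos: [0.6858, 0.0353, 0.0989]
orientation: [-1.3, -1.055, 1.055]
ft_force: [-0.4, -0.5, -1.1]
grip_width: 0.0216
```

Run:
```python
from h import *
from workcell import bot
o=bot.get_obs(); show(o); print(goal(o,[.686,.0356,.0954],78.1))
cv2.imwrite("pics/wr8.png",bot.read_camera("wrist")["image"])
```

```text
t 12.95 tcp [0.6858 0.0353 0.0989] yaw 78.11 ydown [ 0. -0. -1.] F [-0.4 -0.5 -1.1] w 0.0216 q [ 0.02  0.67 -0.16  1.55  0.12  0.93  1.18]
(array([ 0.4,  3.5, -0.1]), array([ 0.0001,  0.0002, -0.0003]))
```

View pics/wr8.png

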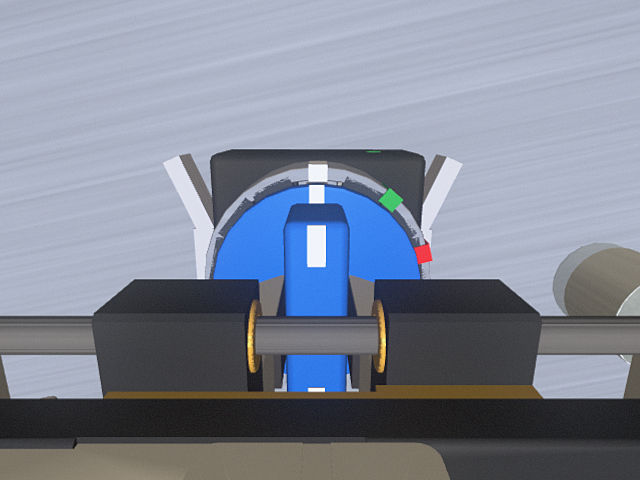

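Emit:
step_arm(
  targets=[
    [[0, 3, 0], [0, 0, 0], 1],
    [[0, 3, 0], [0, 0, 0], 1],
    [[0, 3, 0], [0, 0, 0], 1],
  ],
)

```text
t: 13.3
tcp_pos: [0.6866, 0.0354, 0.0953]
orientation: [-1.302, -1.056, 1.055]
ft_force: [-12.0, -1.8, 24.3]
grip_width: 0.0217
```

Run:
```python
from h import *
from workcell import bot
o=bot.get_obs(); show(o)
cv2.imwrite("pics/wr9.png",bot.read_camera("wrist")["image"])
o=bot.get_obs(); show(o)
```

```text
t 13.3 tcp [0.6866 0.0354 0.0953] yaw 78.11 ydown [ 0.002 -0.001 -1.   ] F [-12.   -1.8  24.3] w 0.0217 q [ 0.02  0.67 -0.16  1.55  0.13  0.93  1.18]
t 13.35 tcp [0.6866 0.0355 0.0953] yaw 78.11 ydown [ 0.002 -0.001 -1.   ] F [-8.4 -0.  15.7] w 0.0222 q [ 0.02  0.67 -0.16  1.55  0.13  0.93  1.18]
```

View pics/wr9.png

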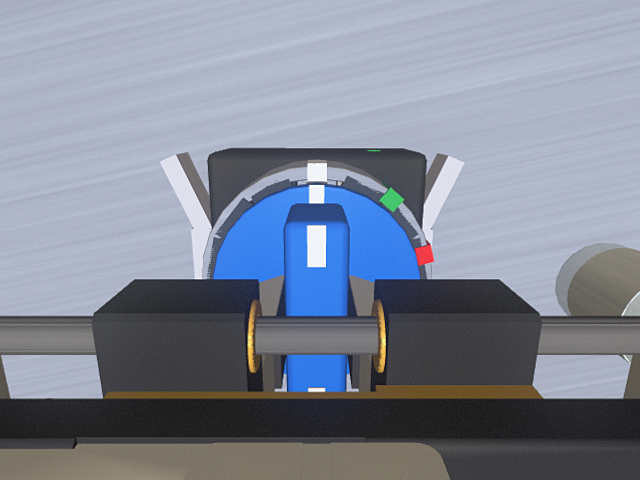

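Emit:
step_arm(
  targets=[
    [[0, 0, 1], [0, 0, 0], 1],
    [[0, 0, 0.5], [0, 0, 0], 1],
    [[0, 0, 0], [0, 0, 0], 1],
  ],
)

```text
t: 13.65
tcp_pos: [0.6858, 0.0359, 0.0968]
orientation: [-1.303, -1.058, 1.053]
ft_force: [-0.3, 0.1, -0.6]
grip_width: 0.0213
```

Run:
```python
from h import *
from workcell import bot
o=bot.get_obs(); show(o)
```

```text
t 13.65 tcp [0.6858 0.0359 0.0968] yaw 78.12 ydown [ 0.004 -0.001 -1.   ] F [-0.3  0.1 -0.6] w 0.0213 q [ 0.02  0.67 -0.16  1.56  0.13  0.92  1.18]
```

Emit:
step_arm(
  targets=[
    [[0, 2, 0], [0, 0, 0], 1],
    [[0, 1, 0], [0, 0.1, 0], 1],
    [[0, 0.5, 0], [0, 0.1, 0], 1],
    [[0, 0.5, 0], [0, 0.1, 0], 1],
    [[0, 0.5, 0], [0, 0.1, 0], 1],
  ],
)

```text
t: 14.15
tcp_pos: [0.6878, 0.034, 0.0954]
orientation: [-1.446, -0.746, 0.737]
ft_force: [-1.5, -0.7, 4.2]
grip_width: 0.0218
```

Run:
```python
from h import *
from workcell import bot
o=bot.get_obs(); show(o);y=np.radians(54);print(o["torque"]); print(goal(o,[.685,.035,.0955],38))
```

```text
t 14.15 tcp [0.6878 0.034  0.0954] yaw 54.43 ydown [ 0.007 -0.002 -1.   ] F [-1.5 -0.7  4.2] w 0.0218 q [-0.05  0.66 -0.06  1.56  0.05  0.91  0.82]
[-0.20487982  0.56738564  0.12984389]
(array([-0.8, -0.1,  2.9]), array([0.0071, 0.2867, 0.0033]))
```

Emit:
step_arm(
  targets=[
    [[-0.5, 0.5, 1.5], [0.005, 0.1, 0.003], 1],
    [[0, 0.5, 0.5], [0, 0.1, 0], 1],
    [[0, 0.5, 0.5], [0, 0.08, 0], 1],
    [[0, 0.5, 0], [0, 0, 0], 1],
  ],
)

```text
t: 14.55
tcp_pos: [0.687, 0.0335, 0.0953]
orientation: [-1.514, -0.515, 0.512]
ft_force: [-2.4, -0.3, 5.5]
grip_width: 0.0215
```

Run:
```python
from h import *
from workcell import bot
o=bot.get_obs(); show(o);print(o["torque"]); print(goal(o,[.685,.035,.0955],38))
c=bot.read_camera("wrist"); cv2.imwrite("pics/wr10.png",c["image"])
```

```text
t 14.55 tcp [0.687  0.0335 0.0953] yaw 37.56 ydown [ 0.004 -0.004 -1.   ] F [-2.4 -0.3  5.5] w 0.0215 q [-0.1   0.66  0.01  1.56 -0.    0.92  0.57]
[0.13322849 0.66000568 0.01664864]
(array([-0.7, -0.2,  2.4]), array([ 0.0053, -0.0077,  0.0004]))
```

View pics/wr10.png

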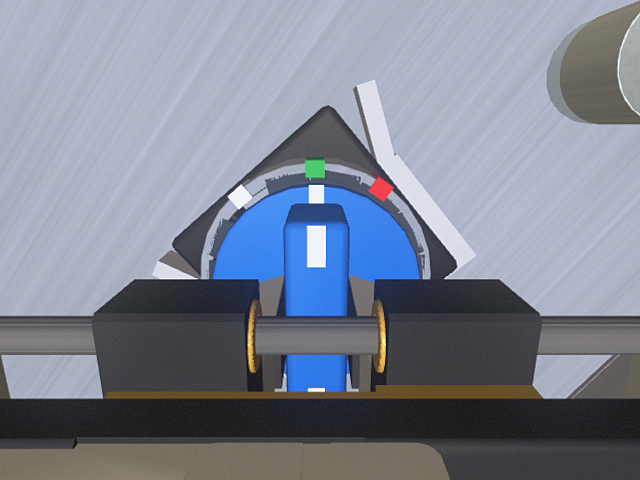

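Emit:
step_arm(
  targets=[
    [[-0.5, 0, 1], [0, 0, 0], 1],
    [[0, 0.5, 0.5], [0, 0, 0], 1],
    [[0, 0.3, 0], [0, 0, 0], 1],
    [[0, 0.3, 0], [0, 0, 0], 1],
  ],
)

```text
t: 15.0
tcp_pos: [0.6866, 0.0336, 0.0954]
orientation: [-1.515, -0.518, 0.512]
ft_force: [-1.3, -0.9, 5.4]
grip_width: 0.0219
```

Run:
```python
from mk import *
from workcell import bot
from scipy.optimize import least_squares
o=bot.get_obs(); show(o);print(o["torque"])
w=bot.read_camera("wrist"); s=bot.read_camera("scene"); cv2.imwrite("pics/wr11.png",w["image"]); cv2.imwrite("pics/sc11.png",cv2.resize(s["image"][180:380,180:420],None,fx=3.3,fy=3,interpolation=2))
q=marks(w["image"],(190,450,100,300)); print(q)
o=bot.get_obs(); show(o); print(np.abs(o["joint_velocities"]).max())
```

```text
t 15.0 tcp [0.6866 0.0336 0.0954] yaw 37.65 ydown [ 0.005 -0.005 -1.   ] F [-1.3 -0.9  5.4] w 0.0219 q [-0.1   0.66  0.01  1.56 -0.    0.91  0.57]
[-0.02611737  0.51222552  0.04594625]
{'white': [((np.float64(403.4), np.float64(172.4)), [361, 100, 89, 152, 3084]), ((np.float64(240.4), np.float64(197.2)), [229, 185, 24, 25, 322]), ((np.float64(316.0), np.float64(193.5)), [309, 185, 15, 18, 270]), ((np.float64(315.9), np.float64(245.5)), [307, 226, 19, 41, 731])], 'green': [((np.float64(315.1), np.float64(168.5)), [306, 158, 20, 21, 350])], 'red': []}
t 15.1 tcp [0.6866 0.0336 0.0954] yaw 37.65 ydown [ 0.005 -0.005 -1.   ] F [-1.8 -0.7  5.2] w 0.0217 q [-0.1   0.66  0.01  1.56 -0.    0.91  0.57]
0.0016475460198108656
```

View pics/sc11.png

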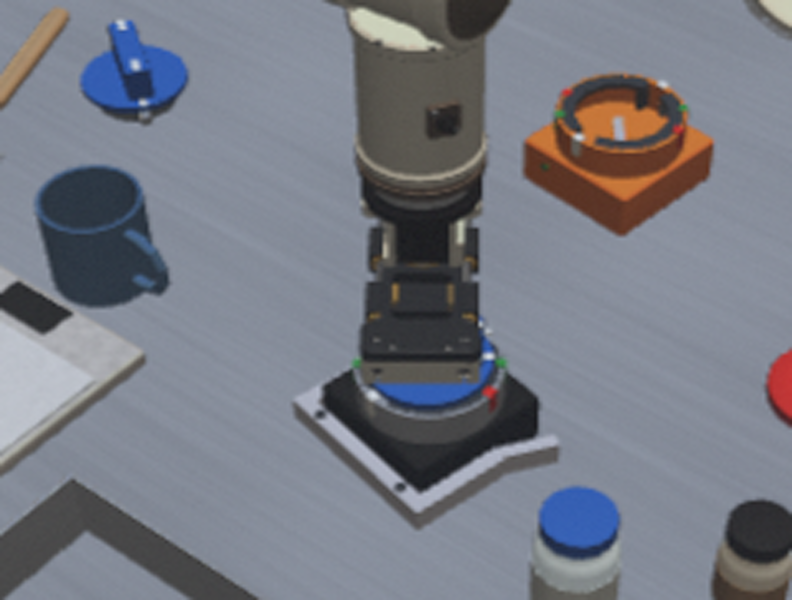

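Run:
```python
from h import *
from workcell import bot
from scipy.optimize import least_squares
w=bot.read_camera("wrist")
m=cast(w,[(240.4,197.2),(315.1,168.5),(380.5,188)],.08)[:,:2]
ang=np.array([np.pi,np.pi-.7,np.pi-1.3])
def res(p): return (p[:2]+p[3]*np.c_[np.cos(ang+p[2]),np.sin(ang+p[2])]-m).ravel()
r=least_squares(res,[.684,.035,-.21,.049]); print("mill",r.x[:2].round(4),np.degrees(r.x[2]).round(2),r.x[3].round(4),(r.fun*1000).round(1))
a=np.radians(-12.02);X=np.array([np.cos(a),np.sin(a)]);e=r.x[:2]-[.6856,.0322];print("in dock",e@X,e@[-X[1],X[0]])
l=cast(w,[(315.9,245.5),(316,193.5)],.1)[:,:2]
o=bot.get_obs();show(o)
```

```text
mill [0.6841 0.0371] -11.33 0.049 [ 0.   0.1 -0.1 -0.1  0.1  0. ]
in dock -0.0025096043321429324 0.004489609348139313
t 15.15 tcp [0.6866 0.0336 0.0954] yaw 37.65 ydown [ 0.005 -0.005 -1.   ] F [-1.3 -0.3  5. ] w 0.022 q [-0.1   0.66  0.01  1.56 -0.    0.91  0.57]
```

Run:
```python
from h import *
from workcell import bot
s=bot.read_camera("scene"); cv2.imwrite("pics/sc12.png",cv2.resize(s["image"][285:345,260:360],None,fx=8,fy=8,interpolation=2))
a=np.radians(-12.02)
# foot front-top edge corners and stop inner edge, from sc11 crop (3.3,3)
f=lambda L:np.array(L,float)/[3.3,3]+[180,180]
A=cast(s,f([(322,397),(417,491)]),.048)[:,:2]; B=cast(s,f([(294,405),(418,527)]),.0)[:,:2]
X=np.array([np.cos(a),np.sin(a)]); print(A@X,B@X)
```

```text
[0.72076165 0.72566902] [0.71952871 0.72450539]
```

View pics/sc12.png

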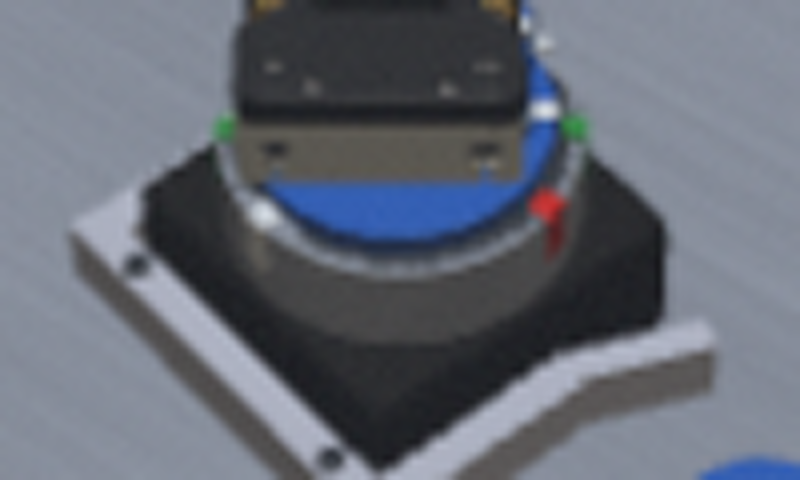

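Run:
```python
from workcell import bot
print(bot.finish_job()); from h import *; show(bot.get_obs())
```

```text
the job is handed in; nothing more can be done
None
the job is handed in; nothing more can be done
```

The job was handed in at about 15 s with the arm still gripping the lid at the green pulse mark. No verdict came back, so everything below is from my own last checks.

**What I did:**
- I pushed the black mill into the dock with the half-open fingers until it met the back stop, at about 20 N.
- I took the nearer of the two blue lids by its bar.
- I lowered it into the mouth, in line with the white marks.
- I turned it 40° clockwise.

**Last checks:**
- **Seating:** the tool height was 95.4 mm, which matches a fully seated lid. It was pressed down with about 5 N.
- **Lid angle:** about 0.71 rad past the white marks, so the spring ring should be near 0.6 rad. The lid's white line faces the green mark.
- **Grip:** closed on the bar at 22 mm, with the arm standing still.
- **Mill:** it stayed within about 1 mm of its docked position during the lid work, and turned about 0.5°.
- **Other things:** the mug, the other blue lid and the orange mill, all in the last close picture, show no visible shift. I did not measure the other kitchen things again at the end.

**Where the cameras disagreed:**
- The top camera, seeing both mill and dock, put the mill about 2 mm off home.
- The wrist camera's mill position set against the top camera's dock gave -2.5 mm along and +4.5 mm across. I took this as calibration difference, because the cheeks leave only 3 mm of play each side.
- A last rough check of the back-stop gap in the scene view was not precise enough to use.

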